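Push the tall crate home into the corner stop

ROBOT

A 6-joint arm with a two-finger parallel gripper is mounted at the origin on a cart in front of the work surface, level with it; the furniture and walls round the work are solid. World frame = base frame: x ahead of the robot, y to its left, z up, the work surface at z = 0. Lengths are in mm, angles in rad, forces in N, time in s.
With the tool pointing down it reaches from about 400 to 825 mm from the base axis. Payload 7 kg.
Tool frame: the origin (TCP) lies at the very end of the fingers, on their centre line; the grasp point (between the pads) lies 19 mm behind it; z points along the fingers, y is the line along which they close (so a half turn about z gives the same grasp; the last joint's range is limited). The gripper opens to 88 mm and grips with 3 to 60 N. Pads are 19 mm wide; open, the fingers measure 130 mm over their backs; the gripper's body (78 mm by 193 mm) begins 47 mm behind the grasp point.
Start: joints at [-0.931, 0.359, 0.012, 0, -1.224, -0.288], TCP at [232.57, -633.645, 226.561] pointing down, gripper open.
Joint ranges: [-3.07, 3.07], [-1.43, 2.12], [-1.02, 1.25], [-3.03, 1.67], [-3.05, -0], [-3.03, 3.03]. Speed limits (rad/s): [2.39, 2.39, 3.01, 3.14, 3.14, 3.14].

INTERFACE

Orientations are given as a unit quaternion [x, y, z, w].
In Python, from plant import bot gives the robot as it stands. Calls block until the motion is done:
- bot.move_ptp(position, orientation): joint-space move of the TCP to a pose.
- bot.line_to(position, velocity=150, ori=None): straight line of the TCP; ori=None keeps the orientation; velocity is the mean speed in mm/s.
- bot.move_joints(angles): joint-space move.
- bot.move_gripper(opening, force=None): finger opening in mm; force is the grip in N (None keeps the last); returns when the fingers have stopped.
- bot.pause(seconds).
- bot.solve_ik(position, orientation): joint angles nearest the present ones, or None.
- bot.read_state(): the state.
- bot.camera(name): name is "side" or "top" or "wrist"; returns the picture (420x560x3 uint8, red, green, blue); there is no depth.
- bot.get_calibration(name): a dict with "fx", "fy", "cx", "cy" (pixels), "view" (4x4, takes a point from world to camera coordinates); the wrist camera has in their place "T_tool_cam" (4x4, takes a point from camera to tool coordinates, whose origin is the TCP and whose axes are the flange's). Camera axes: x right, y up, looking along -z (the intrinsics and any distortion apply to the point x, -y, -z); pixel columns grow to the right and rows downward; lengths in mm; the calibration is good to about 2 mm. A picture is of the moment at which its call begins: read the wrist's pose just before it. get_calibration takes no time and is no camera call.
A pose or a line that the arm cannot do raises bot.Unreachable and nothing moves.
- bot.close_job(): hands the job in; it is judged then, once.
The state is a dict: "t": time; "joint_pos": joint angles; "qvel": joint speeds; "tau": joint torques, N m; "tcp_pos": TCP position; "eef_rot": TCP orientation; "contact_force": force on the tool from outside, world axes, zero at the start; "moment": the same for the moment, N m; "width": finger opening in mm; "finger_force": force on a finger pad.
Only numpy, scipy, OpenCV 4.12 (cv2) and the standard library are available. Lean on these libraries where they do the work, as an engineer would, in place of code of your own. Each camera call takes 0.05 s, during which the arm holds its last target. There are 200 camera calls.

TASK

Push the tall, heavy crate across the worktop until it sits snug and square in the steel corner stop, its far side against the long bar and its left side against the short bar. Push it low, on its skid, with the fingertips so that it slides upright: do not tip or lift it, and do not touch its carrying handle. Leave the other things on the worktop where they are.

Things in the scene. Friction and masses are not known exactly. Their poses are not given: they have to be found in the camera images.
- crate: tall wooden crate on a wider, rubber-soled square skid, 0.6-1.0 kg; slides at 4-10 N, may tip if pushed over 60 mm up. Skid 140 x 140 mm, 34 mm high, upright sides: push these. Upper box 78 x 78 mm, centred on it, up to 189 mm. Origin: centre of the underside; x, y square to the skid's sides, z up. At the start +x faces the long bar (within 15 degrees), +y the short bar
- crate_handle: thin steel carrying handle on top of the crate and fixed to it, 50 mm long along the crate's y, reaching 217 mm above the worktop. Origin: foot of the handle, 189 mm above the crate's origin. Not to be touched
- corner_stop: L-shaped dark steel stop fixed to the worktop, bars 25 mm wide and high. Origin: inner corner at worktop height; x away from the robot (turned up to 6 degrees), y left. Inner faces: long bar x = 0, y -240 to 0 mm; short bar y = 0, x -135 to 0 mm. Crate at home: its origin at x = -70, y = -70 mm, its axes parallel to the stop's
- oil_bottle: bystander: small upright oil bottle, 38 mm wide and 110 mm high, left of the short bar; origin at the centre of its underside
- padlock_1: bystander: brass padlock lying flat, 64 x 40 x 14 mm, in front of the short bar; origin under its centre
- screwdriver_1: bystander: screwdriver lying near the front edge on the right, 193 x 25 x 25 mm, along its own x; origin under its centre
- cylinder_2: bystander: brass lock cylinder lying flat, 33 x 83 x 18 mm, to the right of the crate; origin under its centre
- carton_1: bystander: small carton 50 x 85 x 32 mm, near the front edge on the left; origin at the centre of its underside

How it is judged:
By the outcome, as a careful person would: the job done as asked, in the order asked, and still so for the second after the job is handed in, with the robot touching nothing.
It also fails if it takes over 64 s, if anything falls off the work surface, if the arm or the gripper's body presses on something with over 40 N, if the wrist force passes 120 N, or if a joint passes its speed limit or range.

## Working session

There is one attempt and no reset: what is moved stays moved. The work goes in short steps, each a Python script; the robot and the scene stay as the last script left them, time stands still between calls to the robot, and variables do not carry over. Pictures are saved under pics/ and viewed, at most 10 in all, crops included, and the job is handed in when it is done.

```bash
ls; mkdir -p pics
python3 - <<'E'
from plant import bot
import cv2,json
for n in("top","side"):
    cv2.imwrite(f"pics/{n}0.png",bot.camera(n)[:,:,::-1]); c=bot.get_calibration(n); print(n,c)
s=bot.read_state();print(s['t'],s['eef_rot'],s['contact_force'])
E
```

```text
pics
top {'fx': 539.7475607476317, 'fy': 539.7475607476317, 'cx': 279.2919912161036, 'cy': 214.31512834598942, 'view': array([[ 4.94965854e-03, -9.99987654e-01,  4.39346417e-04,
        -1.05957233e+02],
       [ 9.82090314e-01,  4.94382184e-03,  1.88345887e-01,
        -5.90360700e+02],
       [-1.88345734e-01, -5.00769970e-04,  9.82102659e-01,
        -1.47340318e+03],
       [ 0.00000000e+00,  0.00000000e+00,  0.00000000e+00,
         1.00000000e+00]])}
side {'fx': 458.5939378040434, 'fy': 458.5939378040434, 'cx': 280.0766938217465, 'cy': 203.44338654776655, 'view': array([[-8.84057078e-01, -4.67131167e-01, -1.52169522e-02,
         4.57017762e+02],
       [ 2.71186844e-01, -5.39200675e-01,  7.97320718e-01,
        -2.94142847e+02],
       [-3.80658348e-01,  7.00750387e-01,  6.03364001e-01,
        -9.17582781e+02],
       [ 0.00000000e+00,  0.00000000e+00,  0.00000000e+00,
         1.00000000e+00]])}
0.1 [-1.74950687e-01  9.84576920e-01  7.10787960e-04 -2.01109481e-04] [-0.47966056  0.20467928  0.07497103]
```

View pics/top0.png

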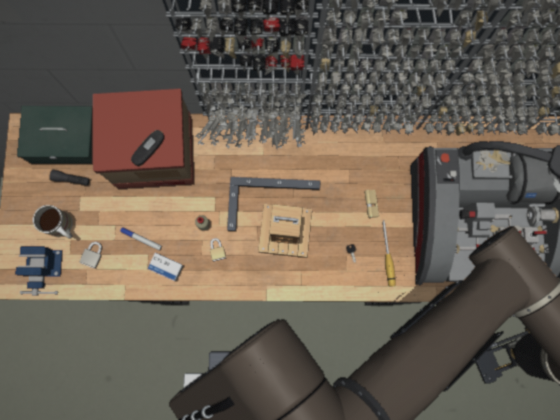

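View pics/side0.png

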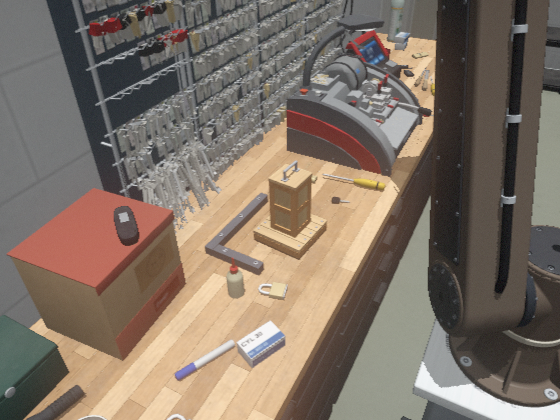

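The top view shows the stop with its inner corner near (237,188), the crate's skid around (262–311, 205–255), the padlock at (217,250), the oil bottle at (202,222) and the cylinder at (371,204). I'll enlarge it to read the corners.

Run:
```python
import cv2
a=cv2.imread("pics/top0.png")[165:275,190:330]
cv2.imwrite("pics/crop0.png",cv2.resize(a,None,fx=5,fy=5,interpolation=cv2.INTER_CUBIC))
```

```text
(no output)
```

View pics/crop0.png

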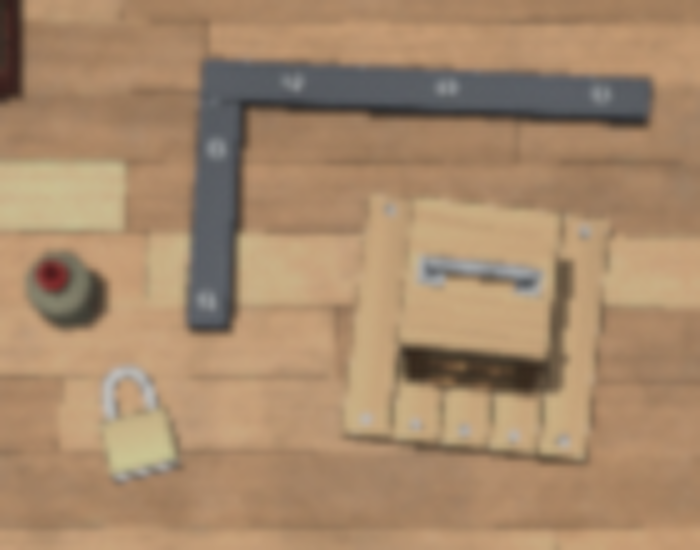

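The crop shows the skid's top corners at (372,195), (608,220), (587,458) and (346,435). The stop's outer corner is at (205,60), its inner corner at (243,103), the long bar's ends at (652,78) and (650,119), and the short bar's ends at (190,322) and (230,322).

```bash
cat > h.py <<'E'
import numpy as np, cv2
from scipy.optimize import least_squares
from scipy.spatial.transform import Rotation as R
from plant import bot
def ray(uv,z,n="top"):
    c=bot.get_calibration(n);V=c["view"];Ri=V[:3,:3].T;o=-Ri@V[:3,3]
    d=Ri@np.array([(uv[0]-c["cx"])/c["fx"],-(uv[1]-c["cy"])/c["fy"],-1.])
    return (o+d*(z-o[2])/d[2])[:2]
def crop(p,x0,y0,k): return ((p[0]+.5)/k-.5+x0,(p[1]+.5)/k-.5+y0)
def rot(a): return np.array([[np.cos(a),-np.sin(a)],[np.sin(a),np.cos(a)]])
def fit(model,pts):
    m=np.array(model,float);p=np.array(pts)
    r=least_squares(lambda q:((m@rot(q[2]).T+q[:2])-p).ravel(),[*p.mean(0),0])
    return r.x,np.round(r.fun.reshape(-1,2),1)
SK=[(70,70),(70,-70),(-70,-70),(-70,70)]
ST=[(25,25),(0,0),(25,-240),(0,-240),(-135,25),(-135,0)]
def quat(yaw): # tool down, tool y (closing line) at world angle yaw from +y
    return (R.from_euler('z',yaw)*R.from_quat([0,1,0,0])).as_quat()
E
python3 - <<'E'
from h import *
C=lambda l,z:[ray(crop(p,190,165,5),z) for p in l]
print(fit(SK,C([(372,195),(608,220),(587,458),(346,435)],34)))
print(fit(ST,C([(205,60),(243,103),(652,78),(650,119),(190,322),(230,322)],25)))
print(C([(140,455),(175,460),(128,370),(230,322)],7))
print(bot.read_state()['tcp_pos'],R.from_quat(bot.read_state()['eef_rot']).as_matrix().round(2), bot.get_calibration("wrist"))
E
```

```text
(array([ 5.50131722e+02, -1.20259744e+02, -9.52447978e-02]), array([[ 0.1,  1.5],
       [ 0.8, -1.7],
       [-0.9, -1.2],
       [ 0. ,  1.5]]))
(array([ 6.84818853e+02,  1.74251719e+01, -4.08981175e-02]), array([[ 2.1,  1.1],
       [ 1.9, -0.1],
       [ 0.8, -1.7],
       [ 0.5, -2.1],
       [-2.1,  2.4],
       [-3.3,  0.4]]))
[array([478.17348982,  74.33276206]), array([475.38162979,  54.07643942]), array([527.62688124,  82.60573925]), array([556.13398828,  23.99273845])]
[ 232.42486754 -633.27055631  225.7120702 ] [[-0.94 -0.34 -0.  ]
 [-0.34  0.94  0.  ]
 [ 0.    0.   -1.  ]] {'fx': 325.2362770199619, 'fy': 325.2362770199619, 'cx': 278.4034836565339, 'cy': 208.7520701407671, 'T_tool_cam': array([[ 6.07335620e-04,  9.59592366e-01,  2.81393180e-01,
         7.56540037e+01],
       [ 9.99999788e-01, -5.16855626e-04, -3.95762181e-04,
         1.96760847e-01],
       [-2.34330720e-04,  2.81393360e-01, -9.59592477e-01,
        -1.58299728e+02],
       [ 0.00000000e+00,  0.00000000e+00,  0.00000000e+00,
         1.00000000e+00]])}
```

```bash
cat >> h.py <<'E'
YS=-0.041; CORNER=np.array([685.,17.4])
def ori(yaw,t): return (R.from_euler('z',yaw)*R.from_euler('y',-t)*R.from_quat([0,1,0,0])).as_quat()
def push(start,u,fast,maxd,z,fstop,step=1.5):
    """slide along u from start: fast mm at once, then small steps until the force rises"""
    d=fast; bot.line_to([*(start+u*d),z],velocity=45)
    while True:
        s=bot.read_state(); f=-np.dot(s['contact_force'][:2],u)
        print(round(s['t'],1),round(d,1),'f',round(f,1),'tcp',np.round(s['tcp_pos'],1),'F',np.round(s['contact_force'],1))
        if f>fstop or d>=maxd: return d
        d+=step; bot.line_to([*(start+u*d),z],velocity=20)
E
python3 - <<'E'
from h import *
u=rot(YS)@[1,0]; c=np.array([550.1,-120.3])
st=c-u*100
for t in(.3,.2,.1):
    q=ori(YS,t); j=[bot.solve_ik([*p,z],q) for p,z in((st,12),(st,240),(st+u*85,12))]
    v=rot(YS)@[0,1]; g=np.array([612,-50])
    j2=[bot.solve_ik([*p,z],ori(YS+np.pi/2,t)) for p,z in((g-v*160,12),(g-v*160,240),(g-v*80,12))]
    print(t,[None if x is None else np.round(x,2) for x in j+j2])
t=.3 if bot.solve_ik([*st,12],ori(YS,.3)) is not None else .2
q=ori(YS,t)
bot.move_gripper(60)
bot.move_ptp([330,-420,260],q); bot.line_to([*st,260],velocity=200); bot.line_to([*st,12],velocity=150)
bot.pause(.2);s=bot.read_state();print(t,s['t'],s['tcp_pos'],s['contact_force'],s['width'])
cv2.imwrite("pics/side1.png",bot.camera("side")[:,:,::-1])
E
```

```text
0.3 [None, array([ 0.25, -0.21, -0.67,  0.11, -0.83, -1.92]), None, array([-0.22,  0.57, -0.07, -0.35, -1.01,  0.38]), array([-0.22,  0.37,  0.14, -0.3 , -1.41,  0.24]), array([-0.1 ,  0.53, -0.14, -0.37, -0.95,  0.29])]
0.2 [array([ 0.21,  0.2 , -0.95,  0.21, -0.23, -2.02]), array([ 0.22, -0.14, -0.57,  0.06, -0.94, -1.86]), array([ 0.16,  0.31, -0.74,  0.13, -0.33, -1.89]), array([-0.16,  0.54, -0.14, -0.25, -0.92,  0.27]), array([-0.16,  0.34,  0.08, -0.2 , -1.34,  0.16]), array([-0.03,  0.51, -0.2 , -0.26, -0.87,  0.16])]
0.1 [array([ 0.19,  0.24, -0.81,  0.06, -0.43, -1.85]), array([ 0.19, -0.07, -0.49,  0.03, -1.06, -1.82]), array([ 0.15,  0.35, -0.62,  0.04, -0.51, -1.8 ]), array([-0.09,  0.52, -0.22, -0.13, -0.84,  0.14]), array([-0.09,  0.32,  0.02, -0.1 , -1.28,  0.08]), array([ 0.04,  0.49, -0.27, -0.14, -0.8 ,  0.02])]
0.2 5.5167 [ 450.55501802 -116.10937897   12.46872339] [-0.74446106  0.16321326  0.40109889] 59.72927583256246
```

View pics/side1.png

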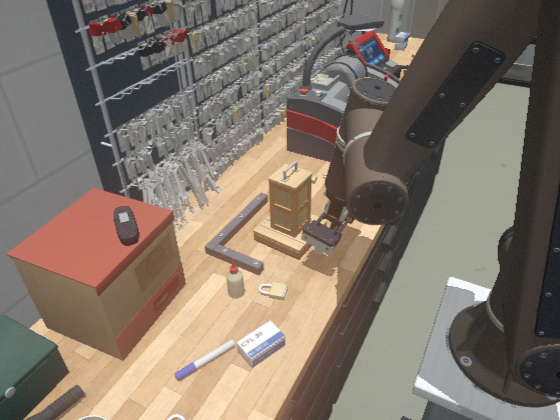

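The gripper is behind the skid near (318,240), with the crate upright and untouched. Now I push +x.

Run:
```python
from h import *
u=rot(YS)@[1,0]; st=np.array([550.1,-120.3])-u*100
bot.line_to([*(st+u*17),12],velocity=80)
push(st,u,40,40,12,100)
push(st,u,70,92,12,18)
cv2.imwrite("pics/top2.png",bot.camera("top")[:,:,::-1])
a=cv2.imread("pics/top2.png")[165:275,190:330]
cv2.imwrite("pics/crop2.png",cv2.resize(a,None,fx=5,fy=5,interpolation=cv2.INTER_CUBIC))
```

```text
6.6 40 f 4.8 tcp [ 487.9 -118.5   11. ] F [-4.9 -2.6 -3.5]
7.4 70 f 1.5 tcp [ 521.  -118.9   12.4] F [-1.5 -0.2 -1.5]
7.7 71.5 f 5.8 tcp [ 521.1 -119.1   12.2] F [-5.8  1.8  1.9]
7.9 73.0 f 10.5 tcp [ 521.3 -119.3   11.9] F [-10.4   3.    6.1]
8.2 74.5 f 13.7 tcp [ 521.8 -119.6   11.8] F [-13.6   4.1   9.5]
8.4 76.0 f 15.1 tcp [ 522.7 -119.9   11.6] F [-15.    3.7  10.5]
8.7 77.5 f 5.9 tcp [ 525.1 -119.9   11.6] F [-5.9 -0.5 -1.6]
8.9 79.0 f 4.2 tcp [ 527.7 -119.8   11.6] F [-4.3 -0.5 -1.4]
9.2 80.5 f 9.4 tcp [ 528.1 -120.    11.6] F [-9.4  0.8  4.7]
9.4 82.0 f 13.2 tcp [ 528.8 -120.2   11.5] F [-13.1   2.    8.1]
9.7 83.5 f 15.6 tcp [ 529.9 -120.3   11.4] F [-15.5   2.8   9.2]
9.9 85.0 f 20.5 tcp [ 530.  -120.5   11.1] F [-20.4   3.8  15.3]
```

View pics/crop2.png

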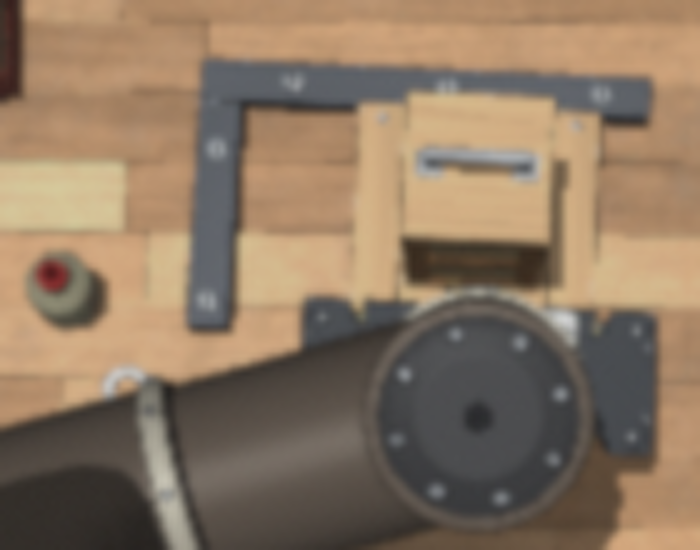

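The skid now lies along the long bar (front edge from (360,103) to (600,112)). I'll confirm contact with a slightly firmer push.

Run:
```python
from h import *
u=rot(YS)@[1,0]; v=rot(YS)@[0,1]; st=np.array([550.1,-120.3])-u*100
d=push(st,u,86.5,96,12,36,2)
# back off, rise, go round to the right side
bot.line_to([*(st+u*25),20],velocity=150)
bot.line_to([*(st-v*0),260],velocity=250)
g=CORNER+rot(YS)@[-77,-70]
q=ori(YS+np.pi/2,.2)
p0=np.array([g[0],-122.])-v*125
bot.line_to([400,-300,270],velocity=300,ori=ori(YS+.7,.1))
bot.move_ptp([*p0,260],q)
s=bot.read_state();print(s['t'],s['tcp_pos'],p0)
cv2.imwrite("pics/top3.png",bot.camera("top")[:,:,::-1])
a=cv2.imread("pics/top3.png")[165:275,230:400]
cv2.imwrite("pics/crop3.png",cv2.resize(a,None,fx=4.5,fy=4.5,interpolation=cv2.INTER_CUBIC))
```

```text
10.2 86.5 f 25.2 tcp [ 530.  -120.7   10.8] F [-25.    4.8  17.8]
10.5 88.5 f 30.3 tcp [ 530.1 -121.1   10.3] F [-30.    7.5  21.9]
10.7 90.5 f 35.8 tcp [ 530.1 -121.4    9.8] F [-35.4   9.3  26.6]
11.0 92.5 f 41.4 tcp [ 530.2 -121.7    9.2] F [-40.9  11.5  31.7]
14.8333 [ 599.99217706 -246.36200604  259.67945043] [ 600.07194918 -246.89495222]
```

View pics/crop3.png

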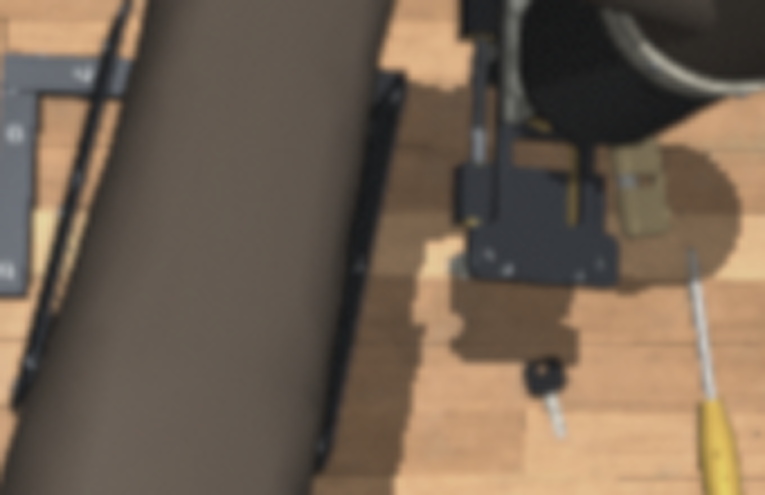

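Contact with the long bar is confirmed, since the TCP held at 530.1 while the force rose to 41 N. The forearm now hides the crate in the top view (columns 130–400), so I check its clearance over the handle from the side.

Run:
```python
from h import *
print('cyl',ray(crop((640,190),230,165,4.5),10),ray(crop((612,150),230,165,4.5),10),ray(crop((630,235),230,165,4.5),10))
s=bot.read_state();p=s['tcp_pos']
bot.line_to([p[0],p[1],130],velocity=200)
cv2.imwrite("pics/side4.png",bot.camera("side")[:,:,::-1])
```

```text
cyl [ 623.403375   -373.90649787] [ 649.97836016 -356.35300289] [ 593.57123996 -366.60602446]
```

View pics/side4.png

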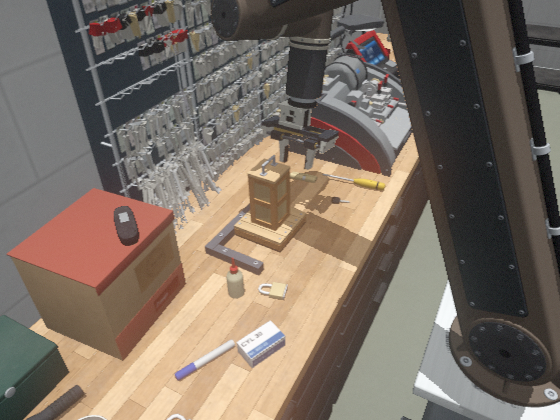

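The forearm is well above the handle and the gripper hangs clear on the crate's right side. The cylinder is about 110 mm further right. I descend and push +y.

Run:
```python
from h import *
v=rot(YS)@[0,1]; g=CORNER+rot(YS)@[-77,-70]
p0=np.array([g[0],-122.])-v*125
p=CORNER+rot(YS)@[-77,rot(YS).T[1]@(p0-CORNER)]   # on the line x=-77 of the stop
bot.line_to([*p,12],velocity=150)
s=bot.read_state();print(s['t'],s['tcp_pos'],s['contact_force'])
bot.line_to([*(p+v*38),12],velocity=100)
push(p,v,70,70,12,100)
push(p,v,105,135,12,38,1.8)
```

```text
16.6667 [ 597.90761103 -247.06416652   13.0365447 ] [ 0.10031009  0.14893189 -0.03808728]
18.1 70 f 4.0 tcp [ 599.8 -177.1   11.8] F [-0.7 -4.  -1.5]
19.0 105 f 2.6 tcp [ 601.1 -141.8   11.8] F [-0.3 -2.6 -0.7]
19.2 106.8 f 4.4 tcp [ 601.2 -140.3   11.9] F [-1.8 -4.3 -2.9]
19.5 108.6 f 5.2 tcp [ 601.3 -138.4   11.9] F [-1.7 -5.1 -1.9]
19.7 110.4 f 4.2 tcp [ 601.4 -136.6   11.9] F [-2.4 -4.1 -2.4]
20.0 112.2 f 4.8 tcp [ 601.5 -134.7   11.8] F [-1.1 -4.8 -3.6]
20.2 114.0 f 4.6 tcp [ 601.6 -132.8   11.9] F [-1.1 -4.6 -3.3]
20.5 115.8 f 3.7 tcp [ 601.7 -131.    11.9] F [-1.  -3.7 -2.8]
20.7 117.6 f 4.8 tcp [ 601.8 -129.2   12. ] F [-3.  -4.7 -3.1]
21.0 119.4 f 9.0 tcp [ 601.9 -128.6   12. ] F [-1.4 -9.  -3. ]
21.2 121.2 f 16.7 tcp [ 601.9 -128.5   12.1] F [ -1.6 -16.6  -4. ]
21.5 123.0 f 24.1 tcp [ 602.  -128.4   12.1] F [ -3.  -24.   -5.5]
21.7 124.8 f 31.0 tcp [ 602.  -128.2   12.2] F [ -3.3 -30.8  -5. ]
22.0 126.6 f 38.4 tcp [ 602.  -128.1   12.3] F [ -4.1 -38.3  -4.7]
```

The crate is firm against the short bar. Now I back off and look.

Run:
```python
from h import *
v=rot(YS)@[0,1]; p=np.array([597.9,-247])
bot.line_to([*(p+v*50),16],velocity=150)
bot.line_to([*(p+v*20),265],velocity=250)
bot.line_to([400,-310,270],velocity=300,ori=ori(YS+.7,.1))
bot.move_ptp([232,-560,270],ori(YS+.3,0))
s=bot.read_state();print(s['t'],s['contact_force'])
cv2.imwrite("pics/top5.png",bot.camera("top")[:,:,::-1])
a=cv2.imread("pics/top5.png")[165:265,200:330]
cv2.imwrite("pics/crop5.png",cv2.resize(a,None,fx=6,fy=6,interpolation=cv2.INTER_CUBIC))
```

```text
25.975 [0.20236258 0.33622812 0.5320956 ]
```

View pics/crop5.png

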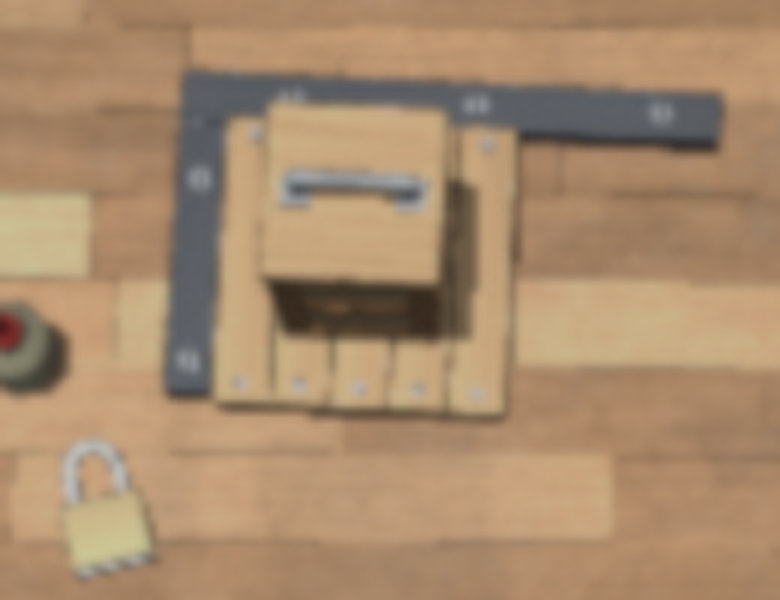

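The crate's front edge, (228,117) to (518,128), is parallel to the long bar and flush with it. Its left edge is flush with the short bar, it stands upright, and the padlock and bottle haven't moved. The side friction during the last push was also toward the long bar, so I'm handing it in.

```bash
python3 -c "
from plant import bot
print(bot.close_job())"
```

```text
the job is handed in; nothing more can be done
None
```

The crate was pushed upright into the corner stop, snug and square against both bars by contact force and the top view; the bystanders seen in the last picture had not moved, and the job was handed in at about 26 s.

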